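# Clear the fly press and wind it up for the next batch

## Robot

A 7-joint arm with a two-finger parallel gripper is mounted at the origin on the work surface. World frame = base frame: x ahead of the robot, y to its left, z up, the work surface at z = 0. Lengths are in m, angles in rad, forces in N, time in s.
With the tool pointing down it reaches from about 0.4 to 0.9 m from the base axis. Payload 5.6 kg.
Tool frame: the origin (TCP) lies midway between the tips of the shut fingers; the grasp point (between the pads) lies env.tcp_to_grasp behind it (env.tcp_to_grasp is the distance from the TCP to the grasp point, in m); x points along the fingers, z is the direction in which the jaws open and shut, and the axes are right-handed (so a half turn about x gives the same grasp; the last joint's range is limited). The gripper opens to 92 mm and grips with 3 to 60 N. Pads are 20 mm wide; open, the fingers measure 128 mm over their backs; the gripper's body (75 mm by 189 mm) begins 69 mm behind the grasp point.
Start: joints at [-1.259, 0.468, -0.012, 1.603, 0.006, 1.071, -0.056], TCP at [0.226, 0.61, 0.215] pointing down, gripper open.
Joint ranges: [-2.53, 2.53], [-0.31, 2.02], [-1.57, 1.55], [0.28, 2.44], [-1.29, 4.43], [0.15, 1.84], [-2.92, 2.92]. Speed limits (rad/s): [2.57, 2.57, 3.14, 3.14, 3.14, 3.14, 3.14].

## Interface

Orientations are given as a rotation vector (axis times angle).
In Python, from workcell import env gives the robot as it stands. Calls block until the motion is done:
- env.move_ptp(position, orientation): joint-space move of the TCP to a pose.
- env.move_straight(position, attitude=None, max_speed=0.15): straight line of the TCP; attitude=None keeps the orientation; max_speed is the mean speed in m/s.
- env.move_j(angles): joint-space move.
- env.move_gripper(opening): finger opening in m; the grip force is fixed at half the most; returns when the fingers have stopped.
- env.sleep(seconds).
- env.ik(position, orientation): joint angles nearest the present ones, or None.
- env.snapshot(name): name is "scene" or "top" or "wrist"; returns the picture (480x640x3 uint8, red, green, blue); there is no depth.
- env.camera_params(name): a dict with "camera_matrix" (3x3 intrinsics, pixels), "xyz" and "rotation" of the camera in the world. Camera axes: x right, y down, z forward; pixel columns grow to the right and rows downward; lengths in m; the calibration is good to about 2 mm. A picture is of the moment at which its call begins: read the wrist's pose just before it. camera_params takes no time and is no camera call; for the wrist camera it gives the pose at the moment of the call.
A pose or a line that the arm cannot do raises env.PlanningError and nothing moves.
- env.hand_in(): hands the job in, once; it reports no verdict.
Readings, each from a call of its own:
- env.current_clock(): time.
- env.current_joint_positions(): joint angles.
- env.current_qd(): joint speeds.
- env.current_tau(): joint torques, N m.
- env.current_tcp_pos(): TCP position.
- env.current_tcp_rot(): TCP orientation.
- env.current_contact_force(): force on the tool from outside, world axes, zero at the start.
- env.current_ft_torque(): the same for the moment, N m.
- env.current_opening(): finger opening in m.
Only numpy, scipy, OpenCV 4.12 (cv2) and the standard library are available. Lean on these libraries where they do the work, as an engineer would, in place of code of your own. Each camera call takes 0.05 s, during which the arm holds its last target.

## Task

The little fly press has finished its run: stand every porcelain knob from its catch tray upright on its foot in the grey tote. Lift the steel T-handle up off its forked hook, fit it fully down over the square spindle on top of the press, then wind the spindle anticlockwise (seen from above) to its stop so the ram is up, and leave the handle on. Do not disturb the jars, cup and tools lying about.

Things in the scene. Friction and masses are not known exactly. Their poses are not given: they have to be found in the camera images.
- spindle (a joint): Turn of the press spindle, rad, about its vertical axis, growing anticlockwise seen from above. Starts between 0 and 0.35; the end stop is at 1.2, where the ram is fully up. Stays where it is left (friction about 0.12 N m, no spring). The handle's bore has about 0.14 rad of play either way on it, so the spindle lags a turning handle.
- spindle_seat (a point): Centre of the top of the round steel collar (38 mm across) on top of the press, 227 mm above the table. z up; x and y are normal to the flats of the square spindle end and turn with it. The end stands 29 mm up from here: square, 14 mm across flats, for 22 mm, then a dome. The press's green top arm lies 16 mm below the collar's top.
- press: Green iron bench fly press, fixed. Origin on the table under the spindle axis; z up. C-frame open to -x; base 30 mm high, x -100 to 170 mm, y +-70 mm; column (x 88 to 162 mm, y +-40 mm) and top arm 70 mm wide, up to 211 mm high; a sheet-steel chute slopes down to -y to the catch tray.
- tray: Low open sheet-metal catch tray at the foot of the chute, fixed, 250 (x) x 170 (y) mm, floor 3 mm thick, lip 13 mm high. Origin under its centre on the table.
- t_handle: Steel T-handle, 0.5 kg, hanging upright on the hook. Origin: centre of hub underside; z up. Hub 30x30 mm, 60 high; square bore from below 16 mm across, 34 deep, flats normal to x and y (a quarter turn fits as well). Round bar, 14 mm, along y, axis 44 mm above origin, black balls at its ends reach y +-88 mm. The hub faces x = +-15 mm are free to grip.
- hook_stand: Fixed wooden stand with a forked steel hook. Origin on the table under the hanging bar's middle; z up. Two 8 mm prongs at y +-40 mm come from a post (front at x = 82 mm, 55 wide, 205 high) to -x, their tips turned up (x = -30 mm, 210 high). The hanging bar's axis is 193 mm high; the handle must rise over 25 mm to clear the tips.
- tote: Open grey plastic tote, loose, 0.6 kg, 280 (x) x 180 (y) mm outside (rim 294 x 194 mm), 75 mm high, walls and floor 4 mm thick. Origin under its centre; z up.
- knob0: Pressed white porcelain drawer knob (1 of up to 6, all alike; None if absent), 41 mm high, about 60 g. Origin at the centre of the underside of its foot, z up its axis. Foot 38 mm across and 7 mm thick, waist 23 to 25 mm, head 34 mm across from 25 to 37 mm up. Stands on its foot in the catch tray at the start.
- knob1: Pressed white porcelain drawer knob (2 of up to 6, all alike; None if absent), 41 mm high, about 60 g. Origin at the centre of the underside of its foot, z up its axis. Foot 38 mm across and 7 mm thick, waist 23 to 25 mm, head 34 mm across from 25 to 37 mm up. Stands on its foot in the catch tray at the start.
- knob2: Pressed white porcelain drawer knob (3 of up to 6, all alike; None if absent), 41 mm high, about 60 g. Origin at the centre of the underside of its foot, z up its axis. Foot 38 mm across and 7 mm thick, waist 23 to 25 mm, head 34 mm across from 25 to 37 mm up. Stands on its foot in the catch tray at the start.
- knob3: Pressed white porcelain drawer knob (4 of up to 6, all alike; None if absent), 41 mm high, about 60 g. Origin at the centre of the underside of its foot, z up its axis. Foot 38 mm across and 7 mm thick, waist 23 to 25 mm, head 34 mm across from 25 to 37 mm up. Stands on its foot in the catch tray at the start.
- knob4: Pressed white porcelain drawer knob (5 of up to 6, all alike; None if absent), 41 mm high, about 60 g. Origin at the centre of the underside of its foot, z up its axis. Foot 38 mm across and 7 mm thick, waist 23 to 25 mm, head 34 mm across from 25 to 37 mm up. Stands on its foot in the catch tray at the start.
- knob5: Pressed white porcelain drawer knob (6 of up to 6, all alike; None if absent), 41 mm high, about 60 g. Origin at the centre of the underside of its foot, z up its axis. Foot 38 mm across and 7 mm thick, waist 23 to 25 mm, head 34 mm across from 25 to 37 mm up. Stands on its foot in the catch tray at the start.
- glaze_jar: Bystander: amber jar, 68 mm across, 85 mm high; origin under its centre.
- slip_jar: Bystander: clear jar with a steel cap, 72 mm across, 100 mm high; origin under its centre.
- spare_die: Bystander: spare press die, steel, 60 mm across, 42 mm high; origin under its centre.
- brush: Bystander: brush 170 mm long lying along its x.
- brush_cup: Bystander: empty terracotta cup, 72 mm across, 90 mm high; origin under its centre.
- wood_rib: Bystander: flat wooden rib, 90 x 40 x 8 mm; origin under its centre.
Things that resemble listed ones, but are neither listed nor needed, are in the scene too. What is shaped like the knob5 but green or purple is not meant. Leave any red look-alike of the t_handle alone.

How it is judged:
By the outcome, as a careful person would: the job done as asked, in the order asked, and still so for the second after the job is handed in, with the robot touching nothing.
Of knob0, knob1, knob2, knob3, knob4, knob5 only 4 to 6 are there at a start; the rules pass over those that are not, and their reading is None.
At some moment in a run one of knob0, knob1, knob2, knob3, knob4, knob5 may be knocked a few centimetres aside while the robot is not near it.
It also fails if it takes over 210 s, if anything falls off the work surface, if the arm or the gripper's body presses on something with over 40 N, if the wrist force passes 120 N, or if a joint passes its speed limit or range.

## Working session

There is one attempt and no reset: what is moved stays moved. The work goes in short steps, each a Python script; the robot and the scene stay as the last script left them, time stands still between calls to the robot, and variables do not carry over. Pictures are saved under pics/ and viewed, and the job is handed in when it is done.

```bash
ls; mkdir -p pics; python3 - <<'E'
from workcell import env
import cv2
for n in ("scene","top","wrist"):
    p=env.camera_params(n); im=env.snapshot(n)
    cv2.imwrite(f"pics/{n}0.png",im[:,:,::-1]); print(n,p)
print(env.tcp_to_grasp,env.current_clock(),env.current_tcp_rot(),env.current_opening())
E
```

```text
pics
scene {'camera_matrix': array([[476.00214994,   0.        , 317.50916636],
       [  0.        , 476.00214994, 243.50076026],
       [  0.        ,   0.        ,   1.        ]]), 'xyz': array([1.18934091, 0.31488322, 0.84903009]), 'rotation': array([-1.29969673, -2.19702492,  0.95646308])}
top {'camera_matrix': array([[577.52373347,   0.        , 314.53850431],
       [  0.        , 577.52373347, 234.29105836],
       [  0.        ,   0.        ,   1.        ]]), 'xyz': array([ 0.36415724, -0.04890551,  1.43746853]), 'rotation': array([-2.17921562,  2.13833239, -0.150408  ])}
wrist {'camera_matrix': array([[386.59811524,   0.        , 327.42078061],
       [  0.        , 386.59811524, 240.1647012 ],
       [  0.        ,   0.        ,   1.        ]]), 'xyz': array([0.15127972, 0.63814061, 0.38380365]), 'rotation': array([2.376488  , 1.65295617, 0.23668514])}
0.0187 0.15 [-0.94479544  1.35752799  0.94339062] 0.0921860950632286
```

View pics/scene0.png

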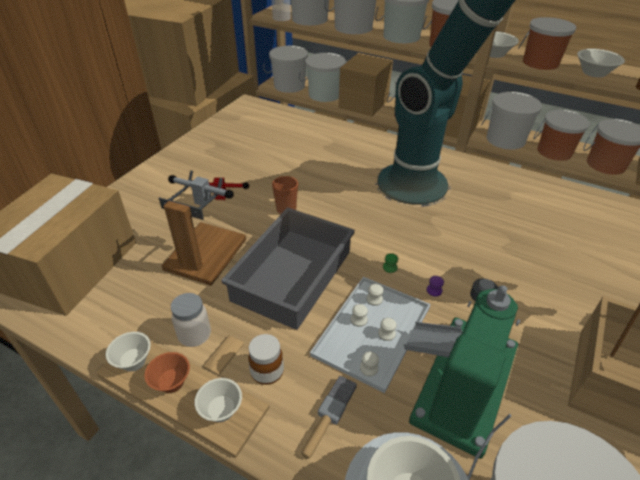

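View pics/top0.png

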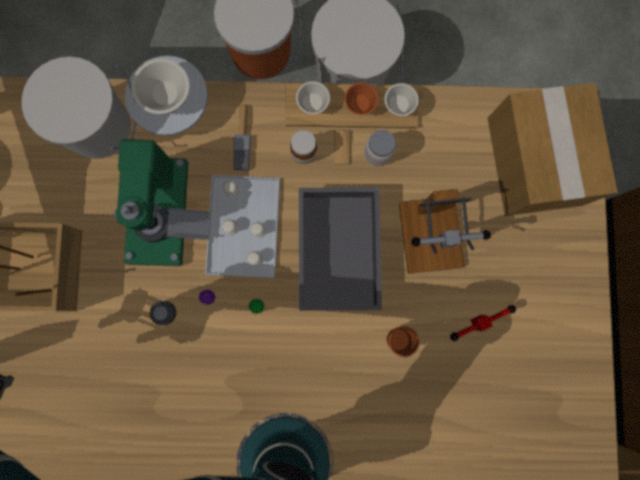

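View pics/wrist0.png

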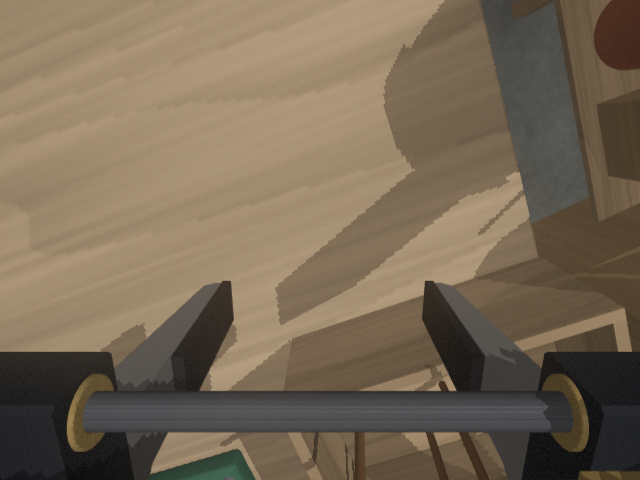

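The top view shows four white knobs in the tray at (232,186), (228,227), (257,228) and (254,258). The look-alikes are the green knob (257,306) and the purple knob (207,297), both outside the tray. The steel T-handle hangs at (452,238), and the red one lies at (484,322). The press spindle is near (130,210). I'll check these in close crops.

```bash
cat > h.py <<'E'
from workcell import env
import numpy as np, cv2
from scipy.spatial.transform import Rotation as R
def cam(n,p=None):
    p=p or env.camera_params(n)
    return p["camera_matrix"],np.array(p["xyz"]),R.from_rotvec(p["rotation"]).as_matrix()
def unproj(c,uv,z):
    K,t,Rm=c
    d=Rm@np.linalg.inv(K)@np.array([uv[0],uv[1],1.0])
    return t+d*(z-t[2])/d[2]
def proj(c,P):
    K,t,Rm=c
    q=K@(Rm.T@(np.asarray(P,float)-t)); return q[:2]/q[2]
def shot(n,name,crop=None,f=1):
    c=cam(n); im=env.snapshot(n)[:,:,::-1].copy()
    np.savez(f"pics/{name}.npz",K=c[0],t=c[1],R=c[2],im=im)
    if crop: x0,y0,x1,y1=crop; im=im[y0:y1,x0:x1]
    cv2.imwrite(f"pics/{name}.png",cv2.resize(im,None,fx=f,fy=f,interpolation=cv2.INTER_CUBIC)); return c
def load(name):
    d=np.load(f"pics/{name}.npz"); return (d["K"],d["t"],d["R"]),d["im"]
def down(jaw):  # tool pointing down, jaw dir at angle jaw in world xy
    x=np.array([0,0,-1.]); z=np.array([np.cos(jaw),np.sin(jaw),0]); y=np.cross(z,x)
    return R.from_matrix(np.c_[x,y,z]).as_rotvec()
E
python3 - <<'E'
from h import *
shot("top","topA",(200,160,400,320),4); 
c,im=load("topA")
cv2.imwrite("pics/topB.png",cv2.resize(im[130:270,100:220],None,fx=4,fy=4,interpolation=2))
cv2.imwrite("pics/topC.png",cv2.resize(im[180:360,380:530],None,fx=3,fy=3,interpolation=2))
for uv in [(232,186),(228,227),(257,228),(254,258)]: print(uv,unproj(c,uv,.044).round(3))
for uv in [(300,189),(380,188),(381,310),(300,309)]: print(uv,unproj(c,uv,.075).round(3))
for uv in [(415,242),(487,235),(452,238)]: print(uv,unproj(c,uv,.193).round(3))
print(unproj(c,(130,210),.25).round(3))
for uv in [(210,177),(281,179),(275,278),(206,274)]: print(uv,unproj(c,uv,.013).round(3))
from scipy.spatial.transform import Rotation as R
print(R.from_rotvec(env.current_tcp_rot()).as_matrix().round(2))
E
```

```text
(232, 186) [0.661 0.144 0.044]
(228, 227) [0.56  0.15  0.044]
(257, 228) [0.559 0.08  0.044]
(254, 258) [0.485 0.085 0.044]
(300, 189) [ 0.651 -0.023  0.075]
(380, 188) [ 0.657 -0.216  0.075]
(381, 310) [ 0.366 -0.219  0.075]
(300, 309) [ 0.365 -0.03   0.075]
(415, 242) [ 0.514 -0.278  0.193]
(487, 235) [ 0.532 -0.435  0.193]
(452, 238) [ 0.524 -0.359  0.193]
[0.562 0.325 0.25 ]
(210, 177) [0.69  0.205 0.013]
(281, 179) [0.689 0.026 0.013]
(275, 278) [0.439 0.034 0.013]
(206, 274) [0.446 0.204 0.013]
[[-0.   -0.94  0.35]
 [-0.    0.35  0.94]
 [-1.   -0.   -0.  ]]
```

View pics/topA.png

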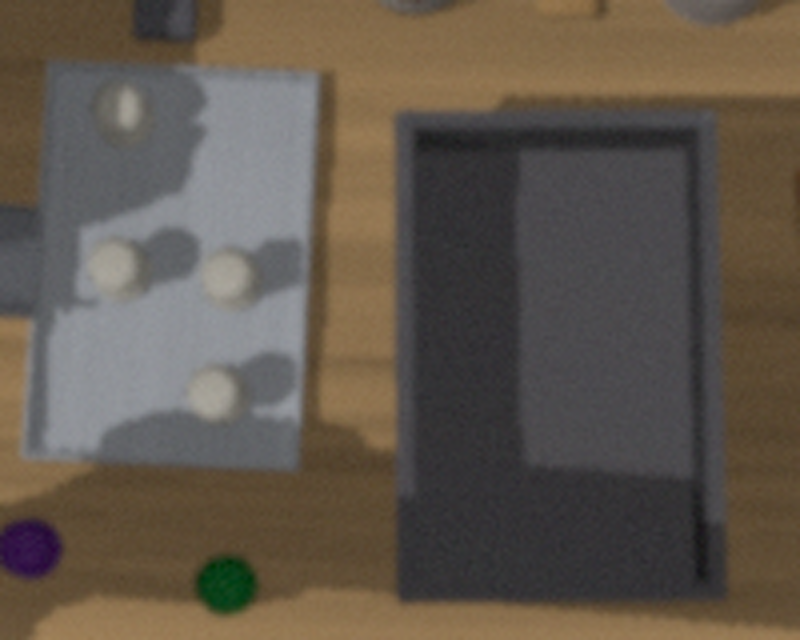

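View pics/topB.png

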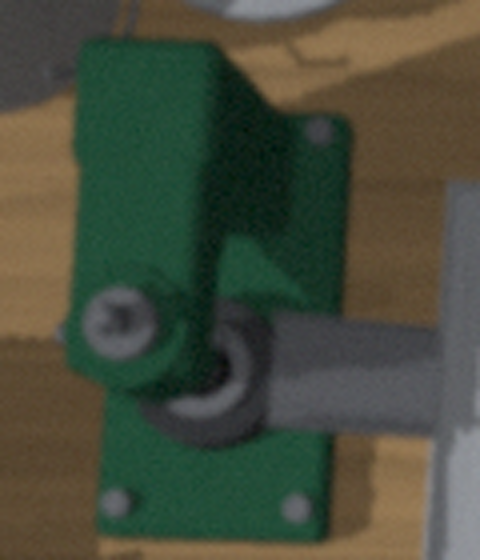

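View pics/topC.png

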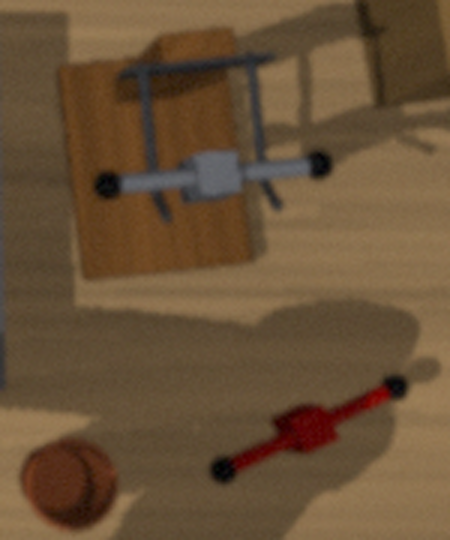

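The crops confirm the choice: four white knobs in the tray, with green and purple outside it. The grey T-handle is on the hook and the red one lies on the table. The tote is empty. Next I'll take a close look over the tray with the wrist camera.

```bash
python3 - <<'E'
from h import *
for j in (0,np.pi):
    for p in [(.57,.12,.25),(.56,.15,.02),(.51,-.12,.03),(.524,-.359,.21),(.562,.325,.28)]:
        q=env.ik(np.array(p),down(j)); print(j,p,None if q is None else np.round(q,2))
env.move_ptp(np.array([.57,.12,.26]),down(np.pi))
print(env.current_clock())
shot("wrist","w1")
E
```

```text
0 (0.57, 0.12, 0.25) [-0.68  0.34  0.53  1.76 -0.19  1.09 -0.09]
0 (0.56, 0.15, 0.02) [-0.64  0.65  0.41  1.92 -0.41  0.66  0.03]
0 (0.51, -0.12, 0.03) [-0.26  0.58  0.54  2.06 -0.5   0.63  0.62]
0 (0.524, -0.359, 0.21) [ 0.05  0.51  0.7   1.68 -0.36  1.08  0.85]
0 (0.562, 0.325, 0.28) [-0.84  0.42  0.37  1.55 -0.16  1.2  -0.45]
3.141592653589793 (0.57, 0.12, 0.25) [-0.24  0.32 -0.03  1.73  0.01  1.09  2.87]
3.141592653589793 (0.56, 0.15, 0.02) [-0.13  0.63 -0.25  1.88  0.24  0.65  2.62]
3.141592653589793 (0.51, -0.12, 0.03) [-0.73  1.08  1.33  2.08 -1.23  1.15 -1.93]
3.141592653589793 (0.524, -0.359, 0.21) [-0.27  0.83  1.34  1.7  -0.84  1.32 -1.9 ]
3.141592653589793 (0.562, 0.325, 0.28) [-0.41  0.43 -0.22  1.52  0.1   1.2   2.49]
2.675
```

View pics/w1.png

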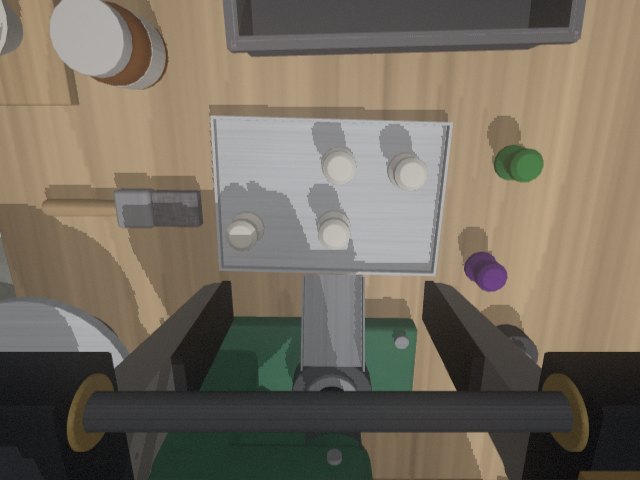

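The wrist view shows four white knobs in the tray at (340,166), (409,172), (243,231) and (334,232), with nothing hidden by the chute. Green is at (519,163) and purple at (486,271), both outside the tray. I'll refine the knob positions with a model overlay.

```bash
cat >> h.py <<'E'
def ring(im,c,x,y,z,r,col,f=1,off=(0,0)):
    a=np.linspace(0,2*np.pi,60)
    P=np.array([proj(c,(x+r*np.cos(t),y+r*np.sin(t),z)) for t in a])
    cv2.polylines(im,[np.int32((P-off)*f)],True,col,1)
E
python3 - <<'E'
from h import *
c,im=load("w1"); ct,_=load("topA")
K=[unproj(c,uv,.040)[:2] for uv in [(340,163),(409,168),(243,230),(334,230)]]
big=cv2.resize(im[100:300,200:460],None,fx=3,fy=3,interpolation=2)
for k in K:
    print(k.round(4))
    ring(big,c,*k,.003,.019,(0,0,255),3,(200,100)); ring(big,c,*k,.040,.017,(0,255,0),3,(200,100))
cv2.imwrite("pics/ov1.png",big)
E
```

```text
[0.558  0.0768]
[0.4891 0.0817]
[0.6586 0.1457]
[0.5636 0.1457]
```

View pics/ov1.png

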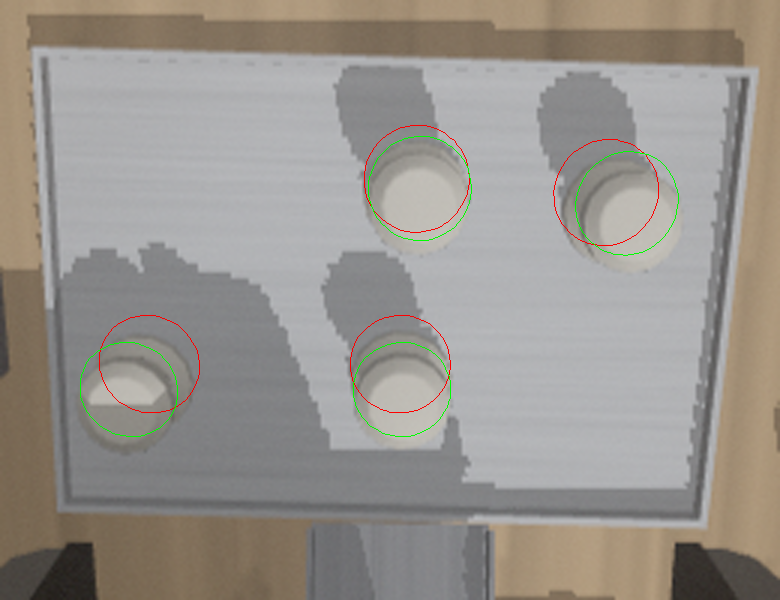

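```bash
python3 - <<'E'
from h import *
c,im=load("w1"); ct,it=load("topA")
K=[unproj(c,uv,.036)[:2] for uv in [(339,166),(409,172),(242.3,233),(334,233.3)]]
big=cv2.resize(im[100:300,200:460],None,fx=3,fy=3,interpolation=2)
b2=cv2.resize(it[160:290,200:290],None,fx=4,fy=4,interpolation=2)
for k in K:
    print(k.round(4))
    ring(big,c,*k,.003,.019,(0,0,255),3,(200,100)); ring(big,c,*k,.036,.017,(0,255,0),3,(200,100))
    ring(b2,ct,*k,.003,.019,(0,0,255),4,(200,160)); ring(b2,ct,*k,.036,.017,(0,255,0),4,(200,160))
cv2.imwrite("pics/ov2.png",big)
cv2.imwrite("pics/ov3.png",b2)
E
```

```text
[0.5588 0.0801]
[0.4881 0.0861]
[0.6605 0.15  ]
[0.5635 0.1504]
```

View pics/ov2.png

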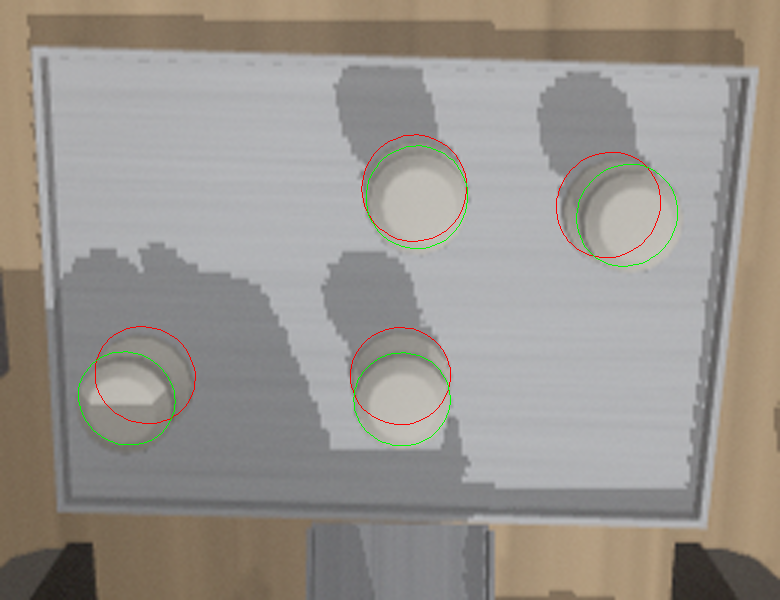

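View pics/ov3.png

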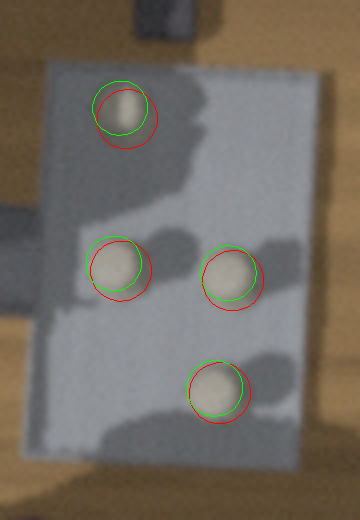

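```bash
cat >> h.py <<'E'
def P(*a): return np.array(a,float)
def pick(x,y,j=0,zt=.0165,hop=.16):
    env.move_gripper(.054)
    env.move_ptp(P(x,y,.10),down(j))
    env.move_straight(P(x,y,zt),max_speed=.12)
    env.move_gripper(.0)
    print("grip",round(env.current_opening(),4),"t",env.current_clock())
    env.move_straight(P(x,y,hop),max_speed=.25)
def place(x,y,j=0,zt=.0185,hop=.16):
    env.move_ptp(P(x,y,hop),down(j))
    env.move_straight(P(x,y,zt+.015),max_speed=.25)
    env.move_straight(P(x,y,zt),max_speed=.05)
    print("op",round(env.current_opening(),4),"F",env.current_contact_force().round(2))
    env.move_gripper(.056)
    env.move_straight(P(x,y,hop),max_speed=.25)
    print("t",env.current_clock())
E
python3 - <<'E'
from h import *
pick(.4881,.0868)
place(.45,-.085)
shot("top","t2",(200,160,400,320),4)
E
```

```text
grip 0.0328 t 6.625
op 0.0332 F [-0.81 -0.02 -0.32]
t 10.425
```

View pics/t2.png

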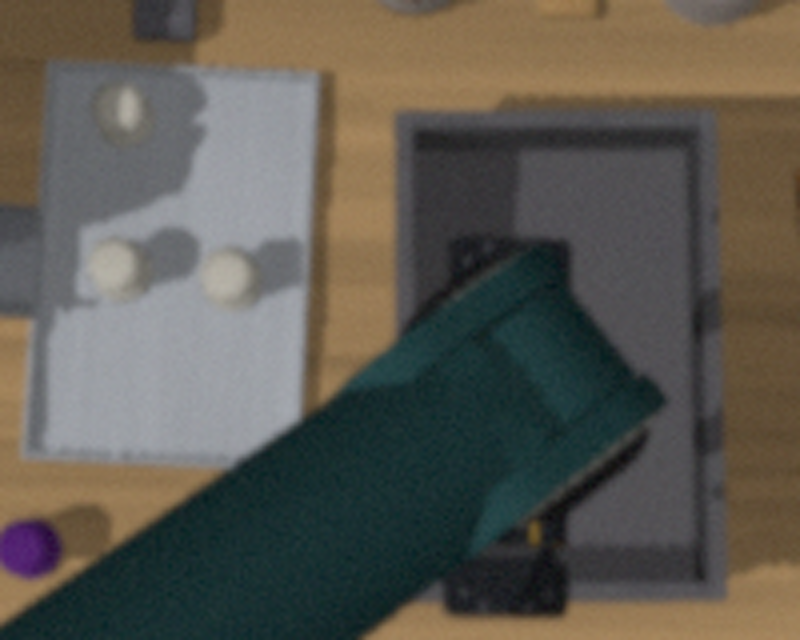

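The other three knobs haven't moved: (228,227), (257,228) and (232,186) in the full image. Next is knob A, then another look.

```bash
python3 - <<'E'
from h import *
pick(.5588,.081)
place(.57,-.085)
shot("top","t3",(200,160,400,320),4)
shot("wrist","w3")
E
```

```text
grip 0.0335 t 12.8583
op 0.033 F [ 0.63 -0.41 -0.84]
t 16.6333
```

View pics/t3.png

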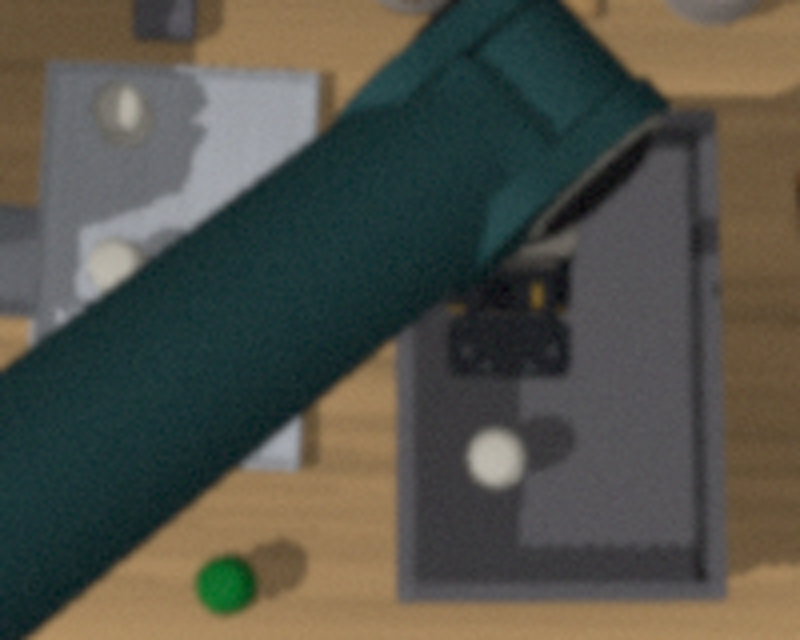

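View pics/w3.png

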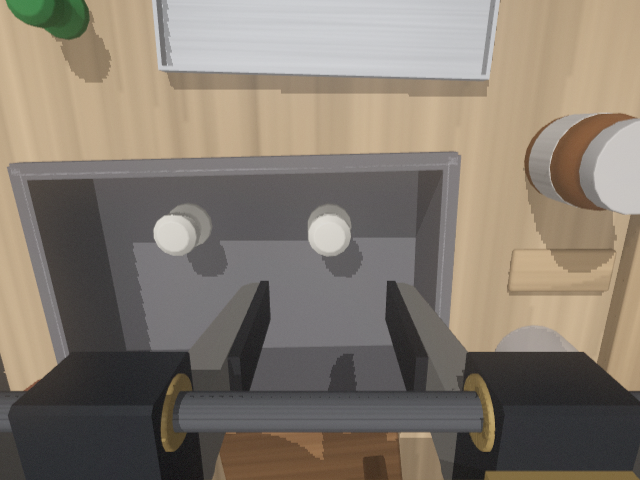

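Both knobs stand upright in the tote at wrist (177,234) and (329,235). C and D haven't moved. Next is D, then C.

```bash
python3 - <<'E'
from h import *
pick(.5635,.1512)
place(.45,-.16)
shot("top","t4",(200,160,400,320),4)
E
```

```text
grip 0.0328 t 19.2417
op 0.033 F [-0.47 -0.14 -1.15]
t 23.5667
```

View pics/t4.png

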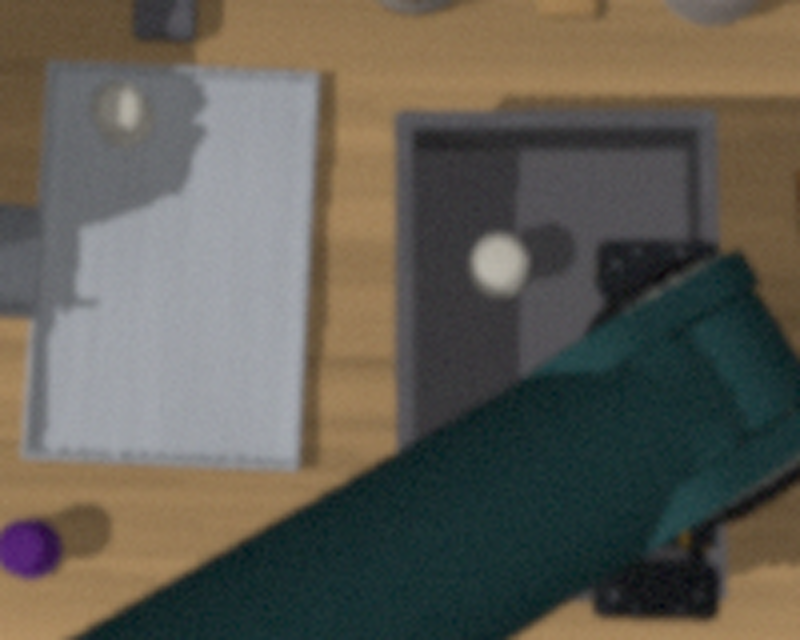

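C hasn't moved. For this one I'll open the jaws along y, which keeps the fingers clear of the lip and the scraper.

```bash
python3 - <<'E'
from h import *
for j in (np.pi/2,-np.pi/2,1.2,-1.2):
    print(j,env.ik(P(.6605,.151,.0165),down(j)).round(2))
pick(.6605,.1508,j=np.pi/2)
place(.57,-.16)
env.move_ptp(P(.42,-.25,.30),down(0))
shot("top","t5",(200,160,400,320),4)
shot("wrist","w5")
E
```

```text
1.5707963267948966 [-0.74  0.85  0.7   1.68 -0.69  0.87  1.82]
-1.5707963267948966 [-1.02  1.23  1.3   1.69 -1.25  1.28 -0.99]
1.2 [-0.79  0.89  0.78  1.68 -0.76  0.91  1.5 ]
-1.2 [-1.01  1.2   1.27  1.69 -1.22  1.25 -0.63]
grip 0.0331 t 26.575
op 0.0333 F [-0.32  0.11  0.02]
t 30.8667
```

View pics/t5.png

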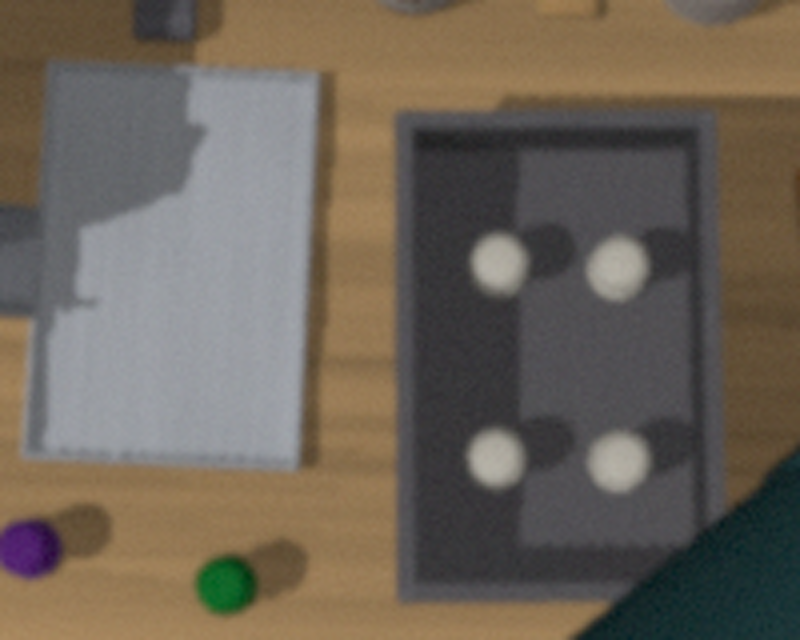

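View pics/w5.png

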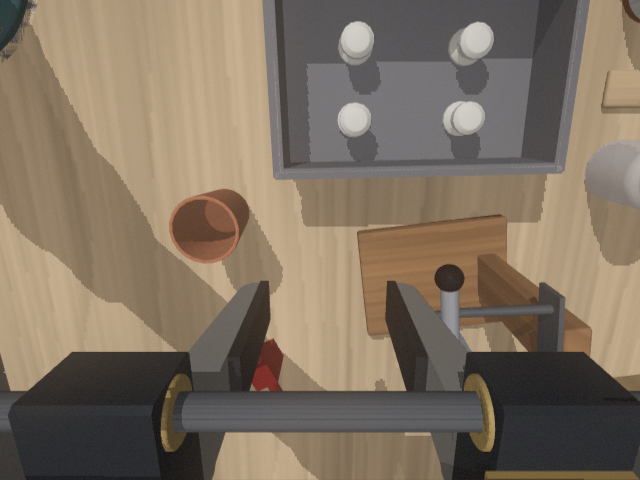

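All four knobs stand upright in the tote at (325,226), (354,226), (324,274) and (355,275) in the top image, and the tray is empty. Now the handle: I'll measure it from close above.

```bash
python3 - <<'E'
from h import *
print(env.ik(P(.42,-.36,.33),down(-np.pi/2)))
env.move_ptp(P(.42,-.36,.33),down(-np.pi/2))
shot("wrist","w6"); print(env.current_clock())
c,im=load("w6"); print(c[1])
E
```

```text
[-0.39197272  0.5900164   1.53667539  1.75582939 -0.59972575  1.39841351
 -0.31628122]
33.0417
[ 0.50190625 -0.3584852   0.49950453]
```

View pics/w6.png

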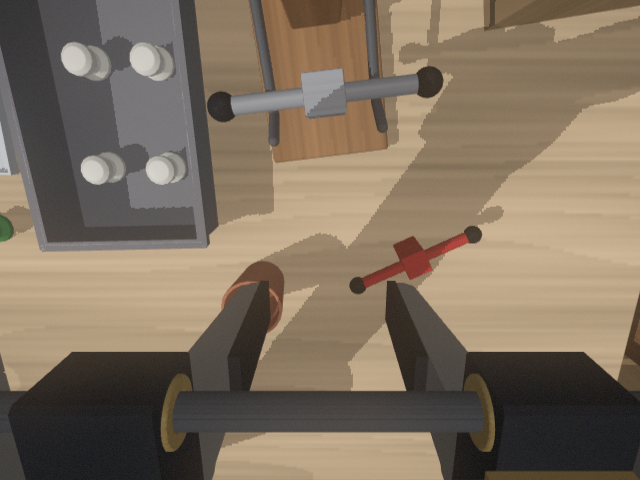

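The steel handle's balls are at (221,107) and (428,82), with the hub top at (324,92). The red handle at (413,258) is left alone.

```bash
python3 - <<'E'
from h import *
c,im=load("w6")
a=unproj(c,(221.5,107),.193);b=unproj(c,(428,82),.193); m=(a+b)/2
yaw=np.arctan2(-(a-b)[0],(a-b)[1]); print(a,b,m,yaw,np.linalg.norm(a-b))
ct,it=load("topA"); a2=unproj(ct,(415.8,242),.193);b2=unproj(ct,(487,234.8),.193)
print((a2+b2)/2,np.arctan2(-(a2-b2)[0],(a2-b2)[1]))
x0,y0=190,40
big=cv2.resize(im[y0:y0+120,x0:x0+260],None,fx=3,fy=3,interpolation=2)
def quad(m,yaw,z,col,h=.015):
    Rz=np.array([[np.cos(yaw),-np.sin(yaw)],[np.sin(yaw),np.cos(yaw)]])
    q=[proj(c,(*(m[:2]+Rz@np.array(s)*h),z)) for s in ((1,1),(1,-1),(-1,-1),(-1,1))]
    cv2.polylines(big,[np.int32((np.array(q)-(x0,y0))*3)],True,col,1)
quad(m,yaw,.209,(0,0,255)); quad(m,yaw,.149,(0,255,0))
for s in (-.08,.08):
    ring(big,c,m[0]-np.sin(yaw)*s,m[1]+np.cos(yaw)*s,.193,.009,(0,255,255),3,(x0,y0))
cv2.imwrite("pics/ov6.png",big)
E
```

```text
[ 0.51456347 -0.27904605  0.193     ] [ 0.53219506 -0.43265279  0.193     ] [ 0.52337927 -0.35584942  0.193     ] 0.11428384034359239 0.1546153379482923
[ 0.52324348 -0.35753052  0.193     ] 0.1205053098172707
```

View pics/ov6.png

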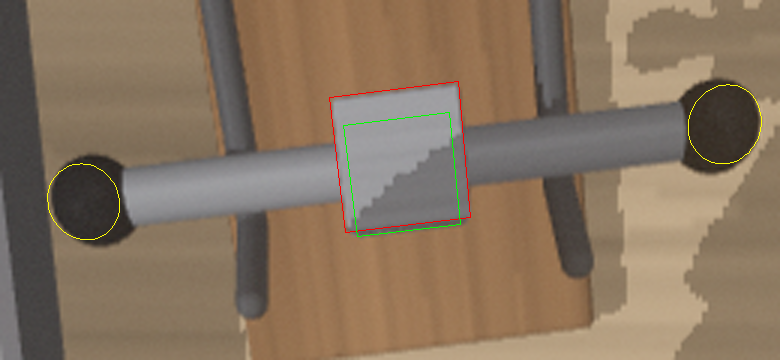

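The overlay matches closely, so the handle's middle is (0.5235, -0.356) with yaw 0.115. Before I pick it up, I'll measure the spindle from above.

```bash
python3 - <<'E'
from h import *
env.move_ptp(P(.5,-.15,.33),down(0))
env.move_ptp(P(.56,.22,.33),down(0))
env.sleep(.3)
shot("wrist","w7"); print(env.current_clock(),cam("wrist")[1])
c,im=load("w7")
print(proj(c,(.56,.325,.24)))
u,v=map(int,proj(c,(.56,.325,.24)))
cv2.imwrite("pics/w7c.png",cv2.resize(im[max(0,v-50):v+50,u-60:u+60],None,fx=6,fy=6,interpolation=2))
E
```

```text
35.6917 [0.56112486 0.30085873 0.50020265]
[325.73807225  84.98124613]
```

View pics/w7.png

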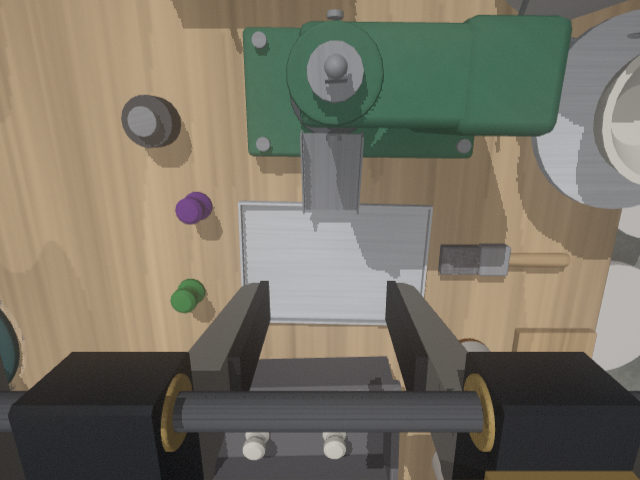

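View pics/w7c.png

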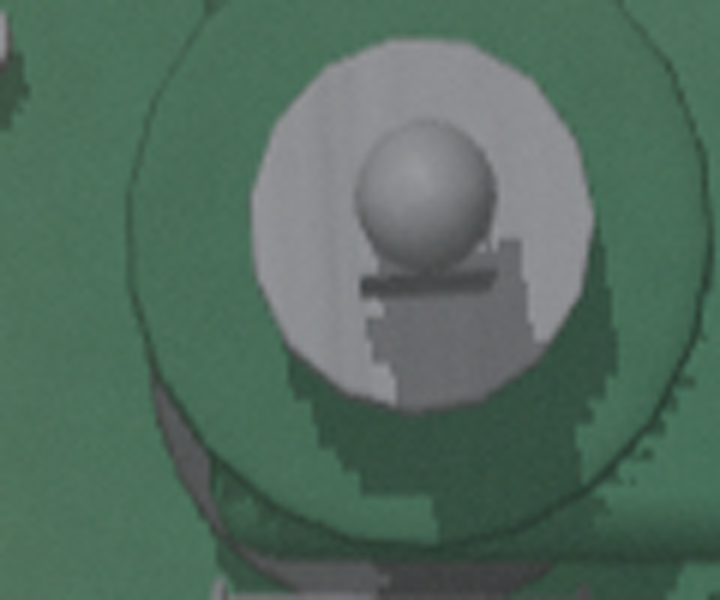

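```bash
cat > sp.py <<'E'
from h import *
import sys
name,x,y,yaw,dz=sys.argv[1],*map(float,sys.argv[2:6])
c,im=load(name); f=6
u,v=proj(c,(.562,.325,.235)).astype(int); x0,y0=u-50,max(0,v-45)
big=cv2.resize(im[y0:y0+95,x0:x0+110],None,fx=f,fy=f,interpolation=2)
ring(big,c,x,y,.227,.019,(0,0,255),f,(x0,y0))
for z,col in ((.227,(0,255,255)),(.249,(0,255,0))):
    q=[]
    for k in range(4):
        a=yaw+np.pi/4+k*np.pi/2
        q.append(proj(c,(x+.007*2**.5*np.cos(a),y+.007*2**.5*np.sin(a),z)))
    cv2.polylines(big,[np.int32((np.array(q)-(x0,y0))*f)],True,col,1)
cv2.imwrite("pics/sp_%s.png"%sys.argv[6],big)
E
python3 - <<'E'
from h import *
c,im=load("w7")
# collar ellipse centre in full image: crop coords
u,v=map(int,proj(c,(.56,.325,.24))); 
f=6; X0,Y0=u-60,max(0,v-50)
print(unproj(c,(X0+422/f,Y0+226/f),.227))
a=unproj(c,(X0+361/f,Y0+290/f),.236);b=unproj(c,(X0+497/f,Y0+280/f),.236);print(a,b,np.arctan2((b-a)[1],(b-a)[0]))
# press base edges
e1=unproj(c,(248,157),.03);e2=unproj(c,(472,157),.03);print(np.arctan2((e2-e1)[1],(e2-e1)[0]))
a=unproj(c,(259,41),.035);b=unproj(c,(263,145),.035);d=unproj(c,(464,146),.035)
print(a,b,d,np.arctan2(*(d-b)[[1,0]]),np.arctan2(*(a-b)[[1,0]])-np.pi/2)
E
python3 sp.py w7 .5625 .3285 .07 0 a
```

```text
[0.56622992 0.33430663 0.227     ]
[0.55962313 0.32694501 0.236     ] [0.57402451 0.32790021 0.236     ] 0.06623020320928945
-0.0019320399559967115
[0.48651468 0.38899618 0.035     ] [0.48543482 0.27890248 0.035     ] [0.72065228 0.27730498 0.035     ] -0.0067914759967464084 -0.009808207322684614
```

View pics/sp_a.png

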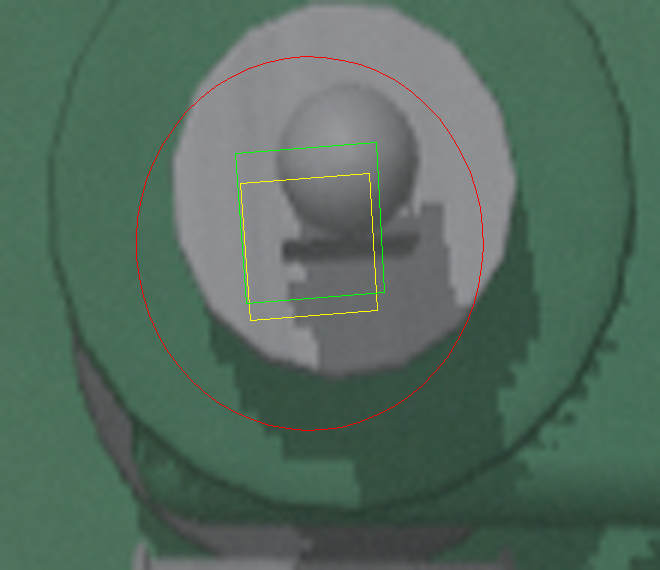

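```bash
python3 sp.py w7 .5663 .3345 .07 0 b; python3 sp.py topA .5663 .3345 .07 0 c
```

```text
(no output)
```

View pics/sp_b.png

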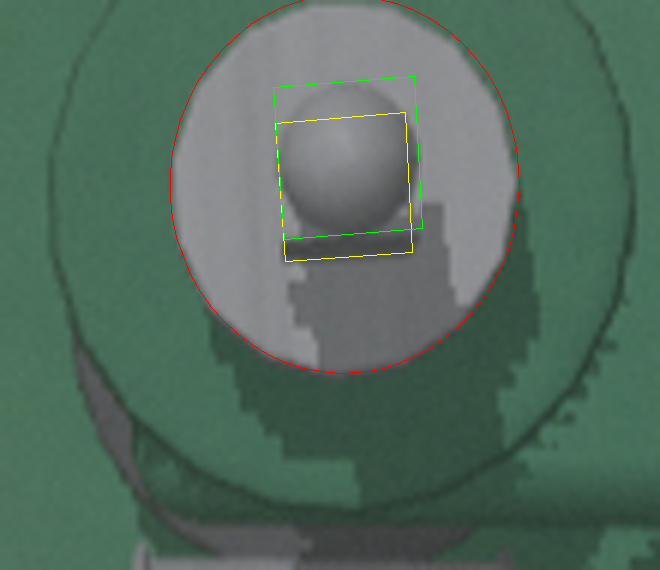

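View pics/sp_c.png

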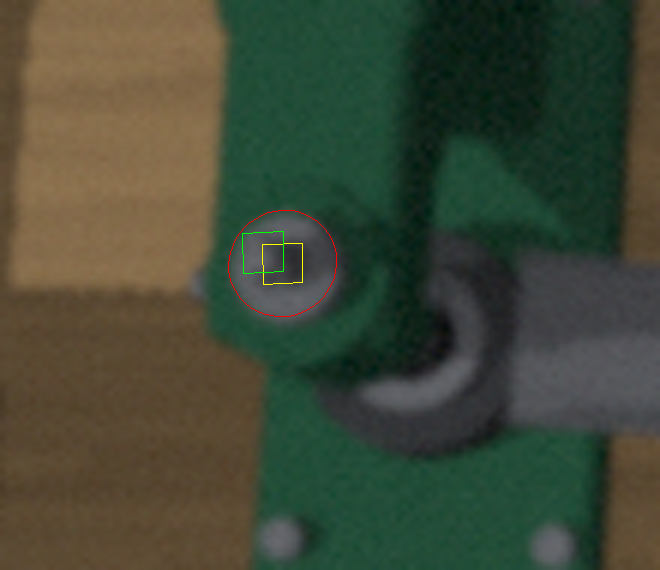

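The overlay fits in both cameras: the seat is at about (0.5663, 0.334) with flats yaw about 0.07. I'll take one more view from a different side, with the same jaw angle as the handle measurement, to cancel camera bias.

```bash
python3 - <<'E'
from h import *
env.move_ptp(P(.463,.334,.34),down(-np.pi/2))
env.sleep(.3)
shot("wrist","w8"); print(env.current_clock(),cam("wrist")[1])
E
python3 sp.py w8 .5663 .334 .068 0 d
```

```text
37.5 [0.54458942 0.33465268 0.51008782]
```

View pics/sp_d.png

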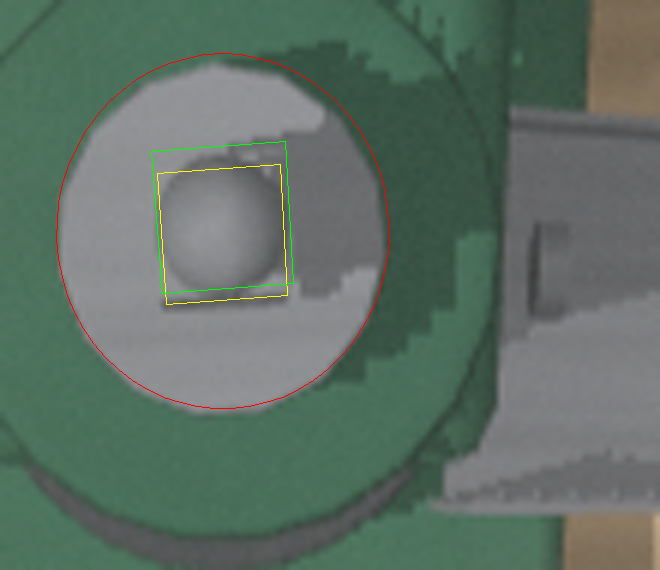

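```bash
python3 - <<'E'
from h import *
x,y,j=.5232,-.356,.1155
env.move_gripper(.06)
env.move_ptp(P(.53,.0,.33),down(0))
env.move_ptp(P(x,y,.27),down(j))
env.move_straight(P(x,y,.168),max_speed=.12)
env.move_gripper(0)
print(env.current_opening(),env.current_contact_force().round(2),env.current_clock())
env.move_straight(P(x,y,.176),max_speed=.05)
print(env.current_opening(),env.current_contact_force().round(2))
env.move_straight(P(x,y,.30),max_speed=.15)
env.sleep(.3)
print(env.current_opening(),env.current_contact_force().round(2),env.current_ft_torque().round(3),env.current_clock())
shot("wrist","w9"); shot("scene","s9",(80,80,400,320),2.5)
E
```

```text
0.029833113578491624 [-0.29  0.18  1.48] 42.4
0.02984723635378461 [ 0.05  0.04 -6.1 ]
0.029828584764678718 [-0.08  0.3  -6.32] [ 0.048  0.06  -0.011] 43.9833
```

View pics/w9.png

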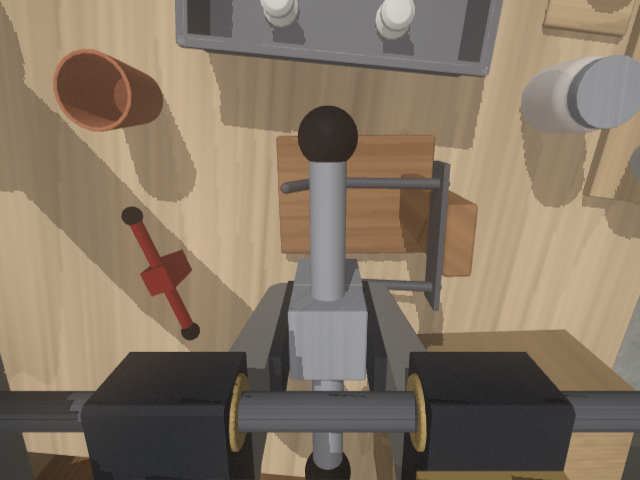

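View pics/s9.png

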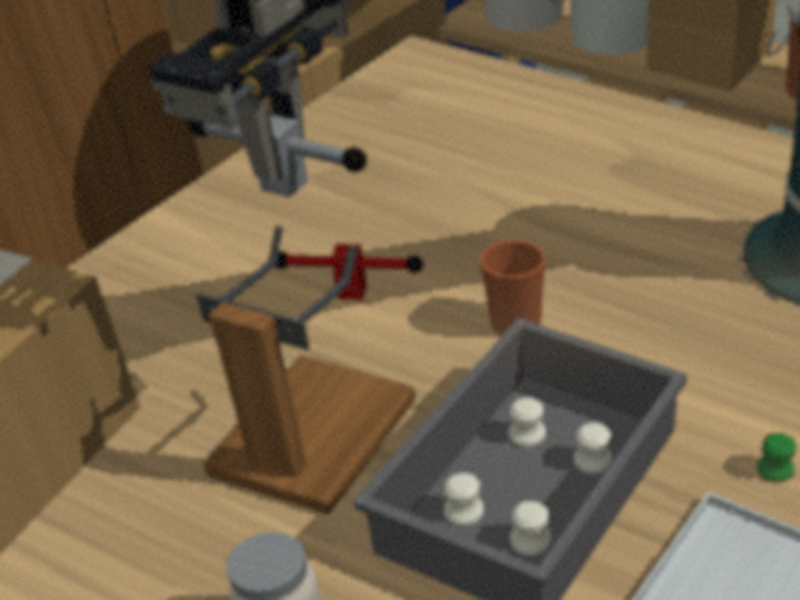

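The handle is held, with the bar in line with the tool: balls at (328,136) and (328,470). I'll check its offset in the hand before carrying it over.

```bash
python3 - <<'E'
from h import *
c,im=load("w9"); t=env.current_tcp_pos(); Rm=R.from_rotvec(env.current_tcp_rot()).as_matrix()
z=t[2]+.025
for uv in [(328,136),(328,470),(328,153.0)]: print((Rm.T@(unproj(c,uv,z)-t)).round(4))
# hub top edges z+.016
for uv in [(328,264),]: print((Rm.T@(unproj(c,uv,t[2]+.041-.06)-t)).round(4))
print([proj(c,t+Rm@np.array([-.025,s*.079,0])).round(1) for s in(1,-1)], t)
E
```

```text
[-0.025   0.0777  0.0011]
[-0.025  -0.0753  0.001 ]
[-0.025   0.0717  0.0011]
[0.019  0.0125 0.001 ]
[array([325.1, 132.3]), array([325.9, 476.2])] [ 0.52311186 -0.35599061  0.29971657]
```

```bash
python3 - <<'E'
from h import *
env.move_straight(P(.45,-.30,.33),max_speed=.25)
j=.068
env.move_ptp(P(.5656,.3336,.32),down(j))
env.move_straight(P(.5656,.3336,.285),max_speed=.1)
env.sleep(.2)
f0=env.current_contact_force(); print(f0.round(2),env.current_tcp_pos().round(4),env.current_clock())
z=.285
while z>.2455:
    z-=.003
    env.move_straight(P(.5656,.3336,z),max_speed=.03)
    f=env.current_contact_force()-f0
    print(round(z,4),f.round(2),env.current_ft_torque().round(2),env.current_tcp_pos().round(4))
    if np.linalg.norm(f)>12: break
print(env.current_clock())
shot("scene","s10",(380,200,600,440),2.5);shot("wrist","w10")
E
```

```text
[-0.14 -0.46 -5.53] [0.566  0.3336 0.2857] 47.625
0.282 [0.34 0.02 0.07] [-0.03  0.03 -0.03] [0.5654 0.3337 0.2819]
0.279 [-0.02  0.27  0.09] [-0.07  0.04 -0.02] [0.5654 0.3336 0.2787]
0.276 [ 1.26 -1.02 -0.54] [-0.05  0.05 -0.04] [0.5655 0.3336 0.2757]
0.273 [ 0.13  0.21 -0.63] [-0.06  0.04 -0.  ] [0.5655 0.3336 0.2727]
0.27 [-0.96  0.55 -0.72] [-0.14  0.08 -0.03] [0.5654 0.3336 0.2697]
0.267 [ 0.2   1.14 -0.05] [-0.07  0.08  0.02] [0.5655 0.3336 0.2667]
0.264 [ 0.96  0.3  -0.81] [-0.08  0.1  -0.02] [0.5655 0.3336 0.2637]
0.261 [-0.49 -0.11 -0.06] [-0.08  0.02 -0.04] [0.5654 0.3336 0.2607]
0.258 [ 0.69  0.25 -0.2 ] [-0.05 -0.01  0.07] [0.5655 0.3336 0.2577]
0.255 [ 0.55 -0.48  0.11] [-0.09  0.    0.01] [0.5654 0.3336 0.2547]
0.252 [-0.59  1.43 -0.83] [-0.09  0.06 -0.05] [0.5654 0.3336 0.2517]
0.249 [ 0.87  0.43 -0.15] [-0.07  0.04  0.  ] [0.5654 0.3336 0.2487]
0.246 [0.71 0.67 3.48] [-0.13  0.09  0.02] [0.566  0.3337 0.2466]
0.243 [-5.85 -0.98 19.5 ] [-0.52  1.62 -0.01] [0.5661 0.3337 0.2465]
51.125
```

View pics/s10.png

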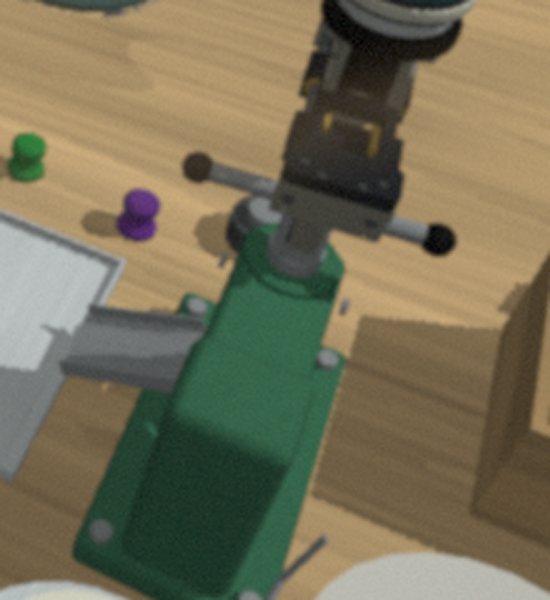

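The handle is seated. The hub bottomed out at TCP z 0.2465, against 0.246 expected. Now I'll wind it anticlockwise in steps and watch the moment about z.

```bash
python3 - <<'E'
from h import *
j0=.068; x0,y0=.5656,.3336; off=.0011
ax=np.array([x0,y0])+off*np.array([-np.sin(j0),np.cos(j0)])
def tgt(j): 
    p=ax-off*np.array([-np.sin(j),np.cos(j)]); return P(*p,.2468)
q=env.current_joint_positions()
print(q.round(2), [env.ik(tgt(j),down(j)).round(2) for j in (.7,1.4)])
env.move_straight(tgt(j0),down(j0),max_speed=.03); env.sleep(.2)
m0=env.current_ft_torque();print(m0.round(2),env.current_contact_force().round(1))
j=j0
while j<1.47:
    j+=.08
    env.move_straight(tgt(j),down(j),max_speed=.05)
    m=env.current_ft_torque()-m0; f=env.current_contact_force()
    Rm=R.from_rotvec(env.current_tcp_rot()).as_matrix(); ja=np.arctan2(Rm[1,2],Rm[0,2])
    print(round(j,3),round(ja,3),m.round(2),f.round(1),env.current_opening().__round__(4),round(env.current_clock(),2))
    if abs(m[2])>.7 or np.linalg.norm(f-[0,0,-5.5])>25: break
shot("scene","s11",(380,200,600,440),2.5)
E
```

```text
[-1.25  0.62  1.01  1.6  -0.55  1.23 -0.06] [array([-1.17,  0.56,  0.86,  1.59, -0.45,  1.2 ,  0.48]), array([-1.06,  0.51,  0.69,  1.58, -0.35,  1.17,  1.1 ])]
[-0.06  0.14 -0.02] [-0.5  0.4 -2.1]
0.148 0.146 [0.17 0.05 0.04] [-0.8  1.5 -2.7] 0.0299 51.95
0.228 0.226 [0.47 0.58 0.01] [-2.8  1.8 -2.7] 0.0298 52.2
0.308 0.305 [0.51 0.88 0.01] [-4.1  3.1 -1.3] 0.0299 52.45
0.388 0.386 [ 0.5   1.01 -0.04] [-4.9  1.3 -1.1] 0.0301 52.7
0.468 0.466 [0.49 1.12 0.02] [-5.7  1.6 -2. ] 0.0299 52.95
0.548 0.546 [ 0.41  1.2  -0.03] [-6.3  1.  -0.9] 0.0296 53.2
0.628 0.626 [0.4  1.29 0.08] [-6.5  1.7 -0.8] 0.0301 53.45
0.708 0.706 [ 0.42  1.35 -0.01] [-6.2  1.5  0. ] 0.0294 53.7
0.788 0.786 [0.41 1.42 0.03] [-7.3  1.9  0.4] 0.0299 53.95
0.868 0.866 [0.28 1.43 0.01] [-6.4  1.3  0.5] 0.03 54.2
0.948 0.946 [0.26 1.47 0.05] [-6.7  0.2  1.4] 0.0296 54.45
1.028 1.025 [0.24 1.64 0.03] [-7.3  0.3  1.9] 0.0297 54.7
1.108 1.105 [ 0.16  1.61 -0.01] [-7.4 -0.7  0.4] 0.0298 54.95
1.188 1.185 [0.14 1.67 0.02] [-7.7  0.4  0.7] 0.0299 55.2
1.268 1.265 [0.06 1.72 0.07] [-7.9  0.1  1.1] 0.0297 55.45
1.348 1.345 [0.02 1.8  0.03] [-8.3 -0.2  2.4] 0.0296 55.7
1.428 1.424 [-0.02  1.84 -0.31] [-8.5 -0.5  2.4] 0.03 55.95
1.508 1.502 [ 0.05  1.64 -0.75] [-7.3 -0.4  1. ] 0.03 56.2
```

View pics/s11.png

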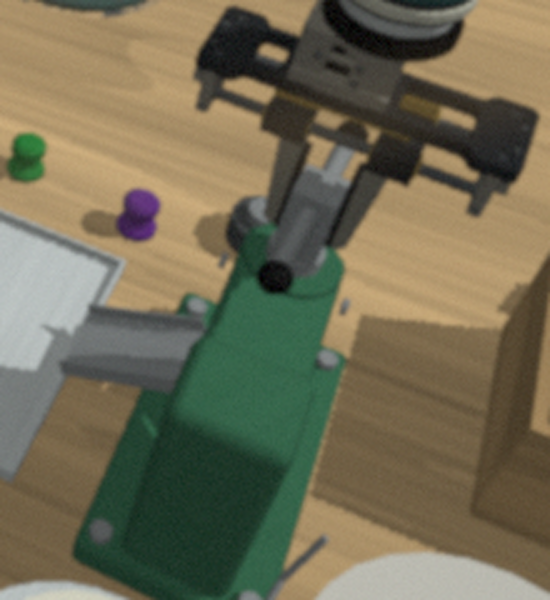

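The moment jumps to -0.75 N m at about 1.42 to 1.5 rad. The expected stop was the press yaw plus 1.2 plus 0.14 of play, or about 1.34, so the stop has been reached. I'll ease the torque within the play, release, and check.

```bash
python3 - <<'E'
from h import *
t=env.current_tcp_pos()
env.sleep(.3); print(env.current_ft_torque().round(2))
env.move_straight(t,down(1.43),max_speed=.05); env.sleep(.2)
print(env.current_ft_torque().round(2),env.current_contact_force().round(1))
env.move_gripper(.07); env.sleep(.2)
print(env.current_contact_force().round(1),env.current_opening())
env.move_straight(t+P(0,0,.12),max_speed=.12)
shot("scene","s12",(380,200,600,440),2.5)
env.move_ptp(P(.56,.22,.36),down(0)); env.sleep(.2)
shot("wrist","w12"); print(env.current_clock())
E
```

```text
[ 0.01  1.78 -0.82]
[ 0.34  0.99 -0.39] [-4.1  1.3 -0.4]
[ 0.7 -0.2 -0.5] 0.07020872020905913
60.4667
```

View pics/s12.png

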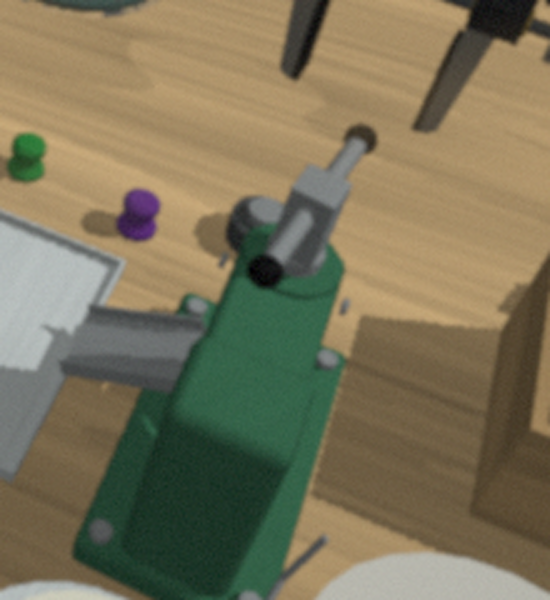

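View pics/w12.png

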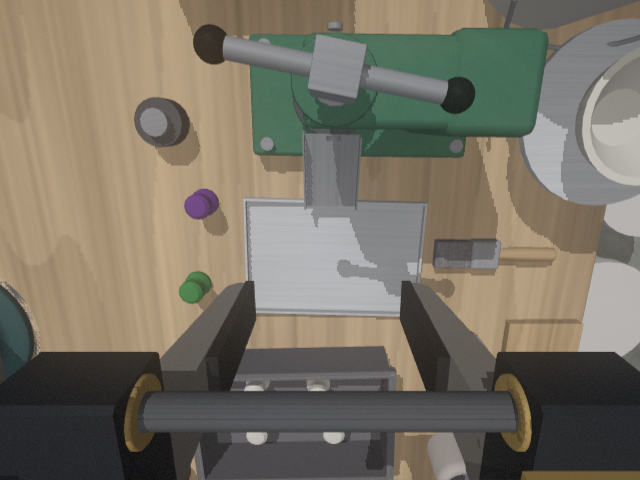

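```bash
python3 - <<'E'
from h import *
c,im=load("w12")
for z in (.271,.281):
    a=unproj(c,(211.5,44),z);b=unproj(c,(457,95),z)
    print(z,np.arctan2((b-a)[1],(b-a)[0])+np.pi/2,np.linalg.norm(b-a),(a+b)/2)
env.move_ptp(P(.45,-.02,.36),down(0)); env.move_ptp(P(.35,-.35,.35),down(0)); env.sleep(.3)
shot("top","t13"); shot("scene","s13")
E
```

```text
0.271 1.3820231061215646 0.15459766787541468 [0.56608647 0.33469996 0.271     ]
0.281 1.3820231061215644 0.14862733928795988 [0.5658845  0.33343201 0.281     ]
```

View pics/t13.png

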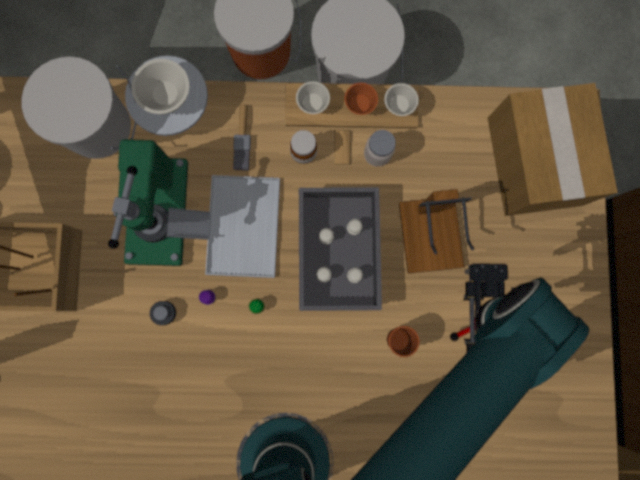

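View pics/s13.png

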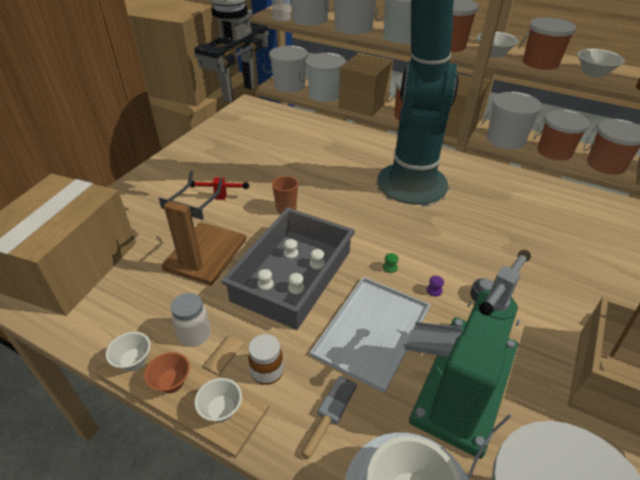

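All checks agree except one: the knob that was at top (325,226) is now at (326,236), so something knocked it. I'll check that it still stands upright.

```bash
python3 - <<'E'
from h import *
c,im=load("s13"); a=cv2.resize(im[200:330,220:360],None,fx=4,fy=4,interpolation=2)
cv2.imwrite("pics/s13c.png",a)
env.move_ptp(P(.51,-.22,.32),down(0)); env.sleep(.2); shot("wrist","w14"); print(env.current_clock())
E
```

```text
64.2917
```

View pics/s13c.png

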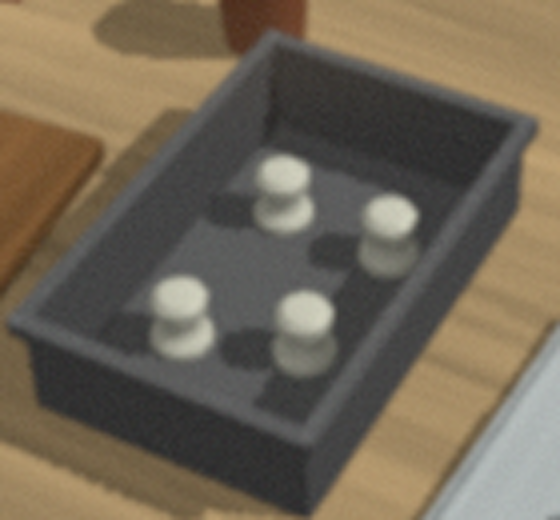

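View pics/w14.png

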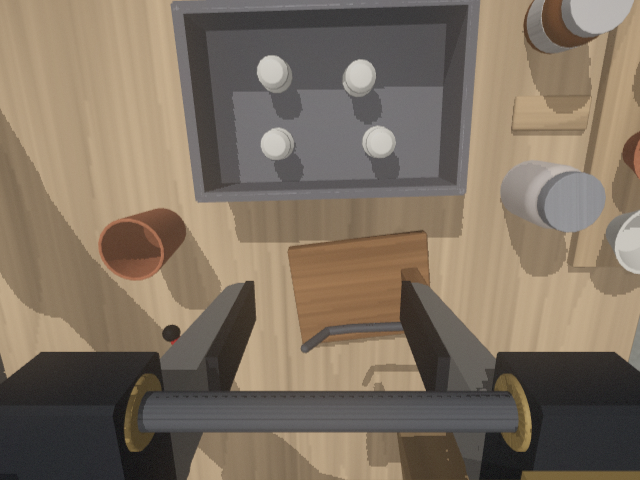

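All four knobs stand upright in the tote, at wrist (274,73), (359,77), (277,144) and (379,142). The robot is clear of everything, so I'm handing in.

```bash
python3 - <<'E'
from h import *
print(env.current_contact_force().round(2),env.current_clock()); print(env.hand_in())
E
```

```text
[ 0.3  -0.51  0.26] 64.2917
the job is handed in; nothing more can be done
None
```

I did the whole job in the order asked and handed it in at 64 s. Four white knobs were there, and all four stand upright in the grey tote. The steel T-handle is on the spindle, wound anticlockwise to the stop.

- **Knobs:** The last views show all four upright and the tray empty. One was knocked 2–3 cm after I placed it, with the robot away from it. It stayed upright inside the tote, so I left it there.
- **Handle seating:** It bottomed out at TCP height 0.2465 m, against 0.246 m expected. After release, the image put the bar at the height of a fully seated handle.
- **Winding:** The moment about the spindle rose to about 0.8 N m at the end of the turn, well above the 0.12 N m friction. The handle came to rest at 1.38 rad, against about 1.34 rad expected for the stop plus play. I could not read the spindle's own angle, so the stop is judged from these two.
- **Forces:** Up to about 8 N sideways built up while winding because of slight misalignment. It cleared when I released the handle.
- **Bystanders:** The final overview showed nothing else moved. The red handle and the green and purple knobs were left alone.

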